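Fit-test two spring barrels in the slip gauge

TASK

Find out which of the two brass spring barrels fits the slip gauge: stand a barrel in the flared mouth and slide it along the bench through the gap between the steel jaws, never forcing one that jams. Leave the barrel that fits standing in the closed bay behind the jaws, wholly past them, and stand the one that does not fit upright inside the wooden reject tray, setting it down gently rather than dropping it. Leave the screwdriver stand, the glass dome and the parts basket where they are.

Things in the scene. Friction and masses are not known exactly. Their poses are not given: they have to be found in the camera images.
- barrel_p: one of two spring barrels, 0.35 kg, flat on the bench, alike but for the brass wheel turning captive on it at 4 to 21 mm height: 60 mm in diameter on one barrel, 74 mm on the other; which carries which changes each time (try it in the gauge, or look). Cap 52 mm in diameter at 22 to 30 mm; round upright steel arbor, 18 mm in diameter, at 30 to 66 mm, on the axis. Origin: centre of underside, z up
- barrel_q: one of two spring barrels, 0.35 kg, flat on the bench, alike but for the brass wheel turning captive on it at 4 to 21 mm height: 60 mm in diameter on one barrel, 74 mm on the other; which carries which changes each time (try it in the gauge, or look). Cap 52 mm in diameter at 22 to 30 mm; round upright steel arbor, 18 mm in diameter, at 30 to 66 mm, on the axis. Origin: centre of underside, z up
- gauge: slip gauge fixed to the bench: two aluminium rails, 22 mm high, 10 mm thick, form a lane 79 mm wide without floor step. Origin: on the bench midway between its two steel jaws; x is the sliding direction, mouth to closed end; z up. Jaws: x -7 to +7 mm, 30 mm high, 68 mm gap. Straight entry lane: x -60 to -7 mm; open flared mouth, 79 to 112 mm wide: x -100 to -60 mm
- gauge_mouth (a point): point on the bench on the lane's axis where the straight entry lane begins, 60 mm before the middle of the jaws. A 74 mm barrel jams with its axis about 38 mm beyond this point
- gauge_bay (a point): point on the bench in the middle of the closed bay behind the jaws, 58 mm past their middle. The bay runs from 7 to 110 mm past the jaws' middle, 79 mm wide, and is closed by a wall 22 mm high. A 60 mm barrel is wholly past the jaws when its axis is over 37 mm past their middle, and touches the end wall at 80 mm
- tray: open wooden reject tray fixed to the bench, outside 140 (x) by 120 (y) by 22 mm high, walls and floor 5 mm thick; origin: centre of the underside, z up
- driver_stand: bystander: loose round screwdriver stand, 90 mm in diameter, 123 mm high with its drivers; origin: centre of the underside
- dome: bystander: loose glass dome on a dark wooden foot, 124 mm in diameter, 144 mm high; origin: centre of the underside
- basket: bystander: low round brass parts basket, 90 mm in diameter, 18 mm high; origin: centre of the underside
There are look-alikes about, which are no part of the job. Leave any orange or pink look-alike of the barrel_q alone.

How it is judged:
On the way, in this order (a step that is already met when the one before it is completed fails the run):
1. a barrel stands in the mouth or entry lane of the gauge, before the jaws, down on the bench (((x of barrel_p in the frame of gauge between -0.14 and -0.025 m and y of barrel_p in the frame of gauge between -0.03 and 0.03 m and height (world z) of barrel_p below 0.008 m) or (x of barrel_q in the frame of gauge between -0.14 and -0.025 m and y of barrel_q in the frame of gauge between -0.03 and 0.03 m and height (world z) of barrel_q below 0.008 m))), for 0.1 s.
2. the barrel that fits slides through the gap between the jaws, down on the bench (((x of barrel_p in the frame of gauge between -0.01 and 0.01 m and y of barrel_p in the frame of gauge between -0.008 and 0.008 m and height (world z) of barrel_p below 0.008 m and angle between barrel_p's own z axis and vertical below 0.15 rad) or (x of barrel_q in the frame of gauge between -0.01 and 0.01 m and y of barrel_q in the frame of gauge between -0.008 and 0.008 m and height (world z) of barrel_q below 0.008 m and angle between barrel_q's own z axis and vertical below 0.15 rad))), for 0.05 s.
At the end, for the whole second after the job is handed in: The barrel that fits stands upright on the bench in the bay, wholly past the jaws (axis 34 to 95 mm behind the jaws' middle); the one that does not fit stands upright on the floor of the reject tray; both at rest (((x of barrel_p in the frame of gauge between 0.034 and 0.095 m and y of barrel_p in the frame of gauge between -0.02 and 0.02 m and height (world z) of barrel_p below 0.008 m and angle between each of barrel_p, barrel_q's own z axis and vertical below 0.1 rad and linear speed of each of barrel_p, barrel_q below 0.02 m/s and x of barrel_q in the frame of tray between -0.04 and 0.04 m and y of barrel_q in the frame of tray between -0.03 and 0.03 m and z of barrel_q in the frame of tray between 0 and 0.012 m) or (x of barrel_q in the frame of gauge between 0.034 and 0.095 m and y of barrel_q in the frame of gauge between -0.02 and 0.02 m and height (world z) of barrel_q below 0.008 m and angle between each of barrel_q, barrel_p's own z axis and vertical below 0.1 rad and linear speed of each of barrel_q, barrel_p below 0.02 m/s and x of barrel_p in the frame of tray between -0.04 and 0.04 m and y of barrel_p in the frame of tray between -0.03 and 0.03 m and z of barrel_p in the frame of tray between 0 and 0.012 m))); the robot touches nothing.
It fails at once if the gauge is pressed with over 35 N, as by forcing a barrel that jams (contact force between gauge and anything else above 35 N).
It fails at once if a barrel is dropped from more than 40 mm above the bench ((height (world z) of barrel_p above 0.04 m and contact force between anything else and barrel_p below 0.02 N) or (height (world z) of barrel_q above 0.04 m and contact force between anything else and barrel_q below 0.02 N)).
It fails at once if the screwdriver stand, glass dome or parts basket is moved more than 20 mm (distance of any of driver_stand, dome, basket from where it was at the start of the episode above 0.02 m).
It also fails if it takes over 72 s, if anything falls off the work surface, if the arm or the gripper's body presses on something with over 40 N, if the wrist force passes 120 N, or if a joint passes its speed limit or range.

ROBOT

A 6-joint arm with a two-finger parallel gripper is mounted at the origin on the work surface. World frame = base frame: x ahead of the robot, y to its left, z up, the work surface at z = 0. Lengths are in m, angles in rad, forces in N, time in s.
With the tool pointing down it reaches from about 0.4 to 0.825 m from the base axis. Payload 7 kg.
Tool frame: the origin (TCP) lies on the centre line of the jaws, within the pads' length; the fingertips stand 22 mm ahead of it and the grasp point (between the pads) lies 3 mm ahead of it; z points along the fingers, y is the line along which they close (so a half turn about z gives the same grasp; the last joint's range is limited). The gripper opens to 88 mm and grips with 3 to 60 N. Pads are 19 mm wide; open, the fingers measure 130 mm over their backs; the gripper's body (78 mm by 193 mm) begins 47 mm behind the grasp point.
Start: joints at [-1.047, 0.359, 0.012, 0, -1.224, -0.288], TCP at [0.158, -0.656, 0.249] pointing down, gripper open.
Joint ranges: [-3.07, 3.07], [-1.43, 2.12], [-1.02, 1.25], [-3.03, 1.67], [-3.05, -0], [-3.03, 3.03]. Speed limits (rad/s): [2.39, 2.39, 3.01, 3.14, 3.14, 3.14].

INTERFACE

Orientations are given as [roll, pitch, yaw] about the fixed x, y, z axes, in that order (R = Rz(yaw) Ry(pitch) Rx(roll)).
In Python, from station import arm gives the robot as it stands.
- The arm moves only by the tool arm_command, never from a script. Its argument "series" is one flat list of numbers, 7 for each row, row after row: the turn, a rotation vector about the tool's x, y, z each as a share of 90 degrees, from -1 to 1, then the shift along the tool's x, y, z each as a share of 0.1 m, from -1 to 1, then the opening, from 0 (shut) to 1 (fully open). A call has 1 to 8 rows; each row is the pose to reach, as a shift and turn from the pose commanded when the call began, along the tool's axes at that moment; what a row does not reach only later rows make up. A row lasts 1/8 s, in which the tool goes at most 62.5 mm and 10.7 degrees, less where a joint would pass 70% of its speed; a pose out of reach is approached as far as the arm can. A call with a number of a shift or a turn outside -1 to 1 is refused whole. A call with a gripper value outside its range is refused whole. The fingers move at their own pace and stop on an object; "force" is the grip in N (left out, the last holds). Time passes only in rows, so rows that repeat a pose let the fingers close. It gives the time, the measured TCP pose, the force, the opening and the grip force at its end, in the units of the state.
- arm.get_state(): the state, without advancing time (a new reading comes with each control period).
- arm.grab_frame(name): name is "scene" or "top" or "wrist"; returns the picture (400x640x3 uint8, blue, green, red); there is no depth.
- arm.camera_model(name): a dict with "fovy" (degrees; the focal length in pixels is half the picture's height over the tangent of half this angle, whatever the lens; pixels are square), "cx", "cy" (the principal point, pixels), "D" ([k1, k2, p1, p2, k3] as OpenCV has them; the pictures are not rectified), "pose" (4x4, takes a point from camera to world coordinates). Camera axes: x right, y down, z forward; pixel columns grow to the right and rows downward; lengths in m; the calibration is good to about 2 mm. A picture is of the moment at which its call begins: read the wrist's pose just before it. camera_model takes no time and is no camera call; for the wrist camera it gives the pose at the moment of the call.
- arm.job_done(): hands the job in; it is judged then, once.
The state is a dict: "t": time; "q": joint angles; "qd": joint speeds; "joint_efforts": joint torques, N m; "eef_pos": TCP position; "ee_rot": TCP orientation; "force": force on the tool from outside, world axes, zero at the start; "moment": the same for the moment, N m; "width": finger opening in m; "gripper_force": force on a finger pad.
Only numpy, scipy, OpenCV 4.12 (cv2) and the standard library are available. Lean on these libraries where they do the work, as an engineer would, in place of code of your own. Each camera call takes 0.05 s, during which the arm holds its last target. There are 200 camera calls.

## Working session

There is one attempt and no reset: what is moved stays moved. The work goes in short steps, Python scripts to look and compute and a tool call to move; the robot and the scene stay as the last step left them, time stands still between calls to the robot, and variables do not carry over. Pictures are saved under pics/ and viewed, at most 10 in all, crops included, and the job is handed in when it is done.

Besides the shell and the picture viewer there is one more tool, called after "Emit:" as a command line: name --argument value ..., lists and objects as JSON in quotes. arm_command: Moves the arm, as the interface text tells. Its arguments: {"type":"object","properties":{"series":{"type":"array"},"force":{"type":"number"}},"required":["series"]}

```bash
mkdir -p pics
cat > h.py <<'E'
import numpy as np, cv2
from station import arm
def ray(m,uv,z):
    f=200/np.tan(np.radians(m["fovy"])/2)
    K=np.array([[f,0,m["cx"]],[0,f,m["cy"]],[0,0,1]])
    p=cv2.undistortPointsIter(np.array([[uv]],float),K,np.array(m["D"],float),None,None,(3,100,1e-9))[0,0]
    T=np.array(m["pose"]);d=T[:3,:3]@[p[0],p[1],1];o=T[:3,3]
    return (o+d*(z-o[2])/d[2])
E
python3 - <<'E'
from h import *
for n in("top","scene"):
    cv2.imwrite(f"pics/{n}0.png",cv2.resize(arm.grab_frame(n),(800,500),interpolation=cv2.INTER_CUBIC))
    m=arm.camera_model(n);print(n,m["fovy"],m["cx"],m["cy"],m["D"],np.round(m["pose"],3).tolist())
s=arm.get_state();print(s)
E
```

```text
top 51.04643321943101 321.6018028349502 202.98680878304708 [-0.04511445  0.          0.          0.          0.        ] [[0.011, -0.992, 0.122, 0.478], [-1.0, -0.013, -0.021, 0.002], [0.022, -0.122, -0.992, 1.026], [0.0, 0.0, 0.0, 1.0]]
scene 50.479451694279156 319.3105648454114 196.71932237617074 [-0.08845574  0.          0.          0.          0.        ] [[-0.421, 0.737, -0.529, 1.222], [0.907, 0.345, -0.241, 0.28], [0.005, -0.581, -0.814, 0.976], [0.0, 0.0, 0.0, 1.0]]
{'t': 0.1, 'q': array([-1.04693159e+00,  3.59310251e-01,  1.11526553e-02, -2.87624991e-04,
       -1.22408005e+00, -2.88098678e-01]), 'qd': array([-1.14728386e-03, -3.14554013e-03,  8.86439293e-04,  6.62913918e-04,
        7.85930670e-04,  6.49417320e-05]), 'joint_efforts': array([-1.55753703e-03, -5.84164560e+01,  2.93747234e+01,  7.01548398e+00,
        1.01485665e-02, -5.25106759e-05]), 'eef_pos': array([ 0.15755077, -0.65594924,  0.2477243 ]), 'ee_rot': array([ 3.14013390e+00, -1.50300089e-04, -2.90592442e+00]), 'force': array([-0.14425418, -0.5865605 , -0.30650673]), 'moment': array([-0.02784959,  0.01339775,  0.02676188]), 'gripper_force': 0.0, 'width': 0.08749839218594382}
```

View pics/top0.png

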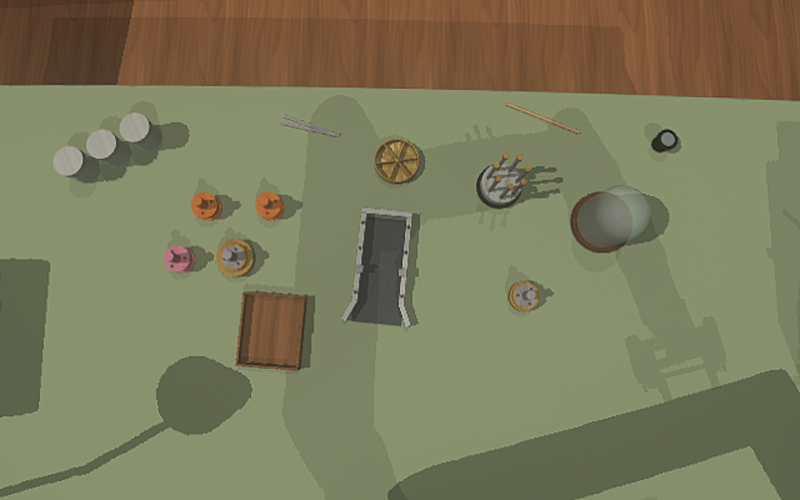

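View pics/scene0.png

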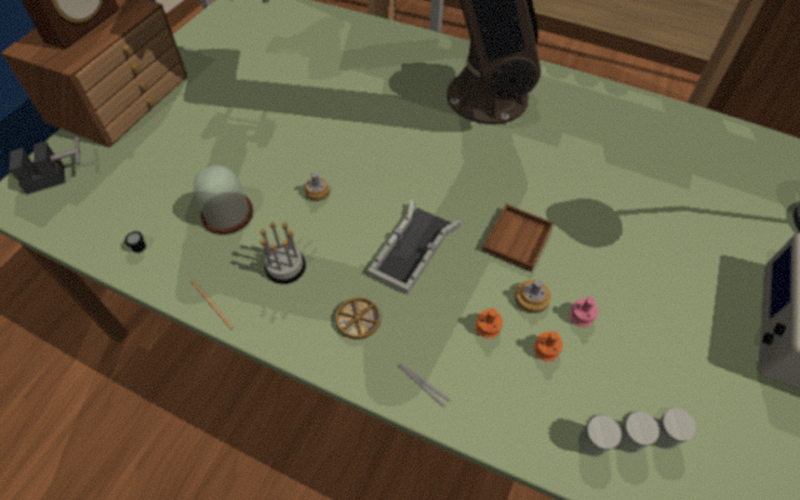

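Run:
```python
from h import *
im=arm.grab_frame("top");cv2.imwrite("pics/raw_top.png",im)
def c(x,y,w,h,s): return cv2.resize(im[y:y+h,x:x+w],(w*s,h*s),interpolation=cv2.INTER_CUBIC)
# gauge crop 80x110 at (265,160) x5 =400x550 ; barrels
G=c(265,160,80,110,5)
A=c(160,180,80,55,5); B=c(385,210,80,55,5)
out=np.hstack([G,np.vstack([A,B])])
cv2.imwrite("pics/crops.png",out)
m=arm.camera_model("top")
for n,u in dict(tl=(245,293),tr=(306,295),bl=(238,363),br=(298,370)).items(): print(n,ray(m,(u[0]/1.25,u[1]/1.25),.022).round(3))
for n,u in dict(stand=(499,190),dome=(601,222),basket=(397,162),o1=(269,207)).items(): print(n,ray(m,(u[0]/1.25,u[1]/1.25),.02).round(3))
```

```text
tl [0.522 0.28  0.022]
tr [0.52  0.164 0.022]
bl [0.39  0.288 0.022]
br [0.379 0.174 0.022]
stand [ 0.732 -0.209  0.02 ]
dome [ 0.671 -0.412  0.02 ]
basket [ 0.785 -0.007  0.02 ]
o1 [0.691 0.242 0.02 ]
```

View pics/crops.png

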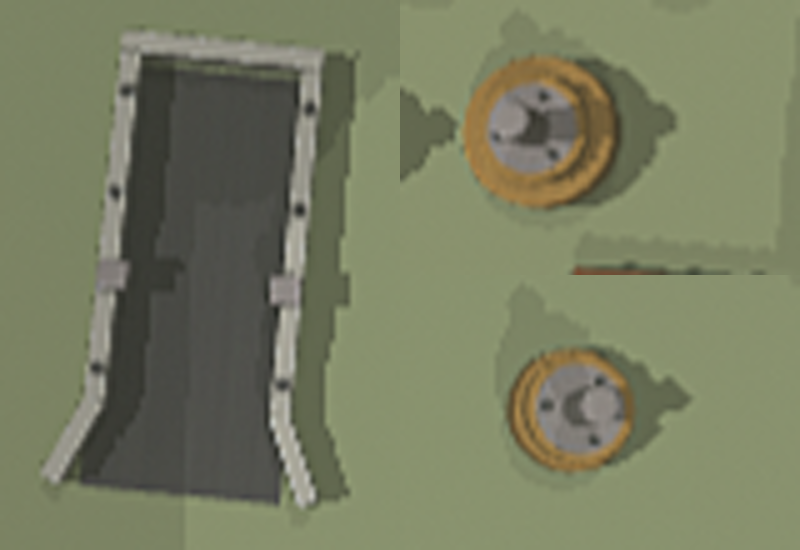

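Run:
```python
from h import *
m=arm.camera_model("top")
def P(u,o,z): return ray(m,((u[0]+.5)/5-.5+o[0],(u[1]+.5)/5-.5+o[1]),z)[:2]
A=(160,180);B=(385,210);G=(265,160)
print("big",P((141,133),A,.0125),P((136,127),A,.03),P((116,118),A,.066))
print("small",P((171,135),B,.0125),P((183,133),B,.03),P((202,129),B,.066))
jl,jr=P((112,275),G,.03),P((285,292),G,.03)
el,er=P((127,42),G,.022),P((317,62),G,.022)
ml,mr=P((97,400),G,.022),P((277,420),G,.022)
o=(jl+jr)/2;e=(el+er)/2;mm=(ml+mr)/2
print("jaw",o,"end",e,"mouth",mm)
for d in (e-o,o-mm,e-mm): print(np.linalg.norm(d),np.arctan2(d[1],d[0]))
d=jl-jr;print(np.linalg.norm(d),np.arctan2(-d[0],d[1]))
s=arm.get_state();print(s['t'],s['eef_pos'],s['ee_rot'])
```

```text
big [0.59078498 0.30604712] [0.5916915  0.30333329] [0.59163704 0.30188615]
small [ 0.52374961 -0.25632883] [ 0.52397529 -0.25767944] [ 0.52425034 -0.25717645]
jaw [0.56829424 0.02231493] end [0.68241046 0.01280927] mouth [0.50834851 0.0270309 ]
0.114511440965367 -0.08310620695077987
0.0601309516488721 -0.07850892110181522
0.17464197596551345 -0.0815233210881374
0.08288030789837006 -0.08560021922928701
0.15 [ 0.15757356 -0.6559851   0.2478236 ] [ 3.14027639e+00 -1.48526851e-04 -2.90588697e+00]
```

Candidates in top0.png are brass (235,258), brass (524,296), orange (206,207) and (269,207), and pink (178,260). The crop shows both brass ones are the real barrels. The right one's wheel is about 25 px wide, so 60 mm, which fits. The left one's is about 31 px, so 74 mm, which is the reject. I'll take the right one first.

Emit:
arm_command --series '[0,0,0.1,-0.5,0.33,0,0.5,0,0,0.202,-1,0.67,0,0.5,0,0,0.202,-1,0.67,0,0.5]' --force 25

```text
t: 0.52
eef_pos: [0.2415, -0.5654, 0.2489]
ee_rot: [3.141, 0.001, 3.061]
force: [0.2, 0.1, 0.2]
width: 0.0632
gripper_force: 0.0
```

Emit:
arm_command --series '[0,0,0,-0.32,0.41,0,0.5,0,0,0,-0.65,0.83,0,0.5,0,0,0,-0.65,0.83,0,0.5]'

```text
t: 0.9
eef_pos: [0.3124, -0.4888, 0.2487]
ee_rot: [3.142, 0.0, 3.064]
force: [-0.5, -0.2, 0.4]
width: 0.0441
gripper_force: 0.0
```

Emit:
arm_command --series '[0,0,0,-0.32,0.41,0,0.5,0,0,0,-0.65,0.83,0,0.5,0,0,0,-0.65,0.83,0,0.5]'

```text
t: 1.27
eef_pos: [0.3838, -0.4118, 0.2485]
ee_rot: [3.141, 0.0, 3.064]
force: [0.2, -0.4, -0.1]
width: 0.0438
gripper_force: 0.0
```

Emit:
arm_command --series '[0,0,0,-0.32,0.41,0,0.5,0,0,0,-0.65,0.83,0,0.5,0,0,0,-0.65,0.83,0,0.5]'

```text
t: 1.65
eef_pos: [0.4552, -0.3347, 0.2483]
ee_rot: [3.142, -0.0, 3.063]
force: [0.3, -0.1, -0.8]
width: 0.0437
gripper_force: 0.0
```

Emit:
arm_command --series '[0,0,0,-0.32,0.41,0,0.5,0,0,0,-0.65,0.83,0,0.5,0,0,0,-0.65,0.83,0,0.5,0,0,0,-0.65,0.83,0,0.5]'

```text
t: 2.15
eef_pos: [0.5248, -0.2592, 0.2482]
ee_rot: [-3.141, -0.001, 3.06]
force: [-0.5, 0.1, 0.4]
width: 0.0442
gripper_force: 0.0
```

Run:
```python
from h import *
m=arm.camera_model("wrist");im=arm.grab_frame("wrist")
print(m["fovy"],np.round(m["pose"],3).tolist(),arm.get_state()['eef_pos'])
np.save("wm.npy",m,allow_pickle=True)
cv2.imwrite("pics/w1.png",cv2.resize(im,(800,500),interpolation=cv2.INTER_CUBIC))
```

```text
60.82503017003296 [[0.082, 0.952, 0.296, 0.446], [0.997, -0.078, -0.025, -0.253], [-0.0, 0.297, -0.955, 0.384], [0.0, 0.0, 0.0, 1.0]] [ 0.52455186 -0.25938755  0.24835037]
```

View pics/w1.png

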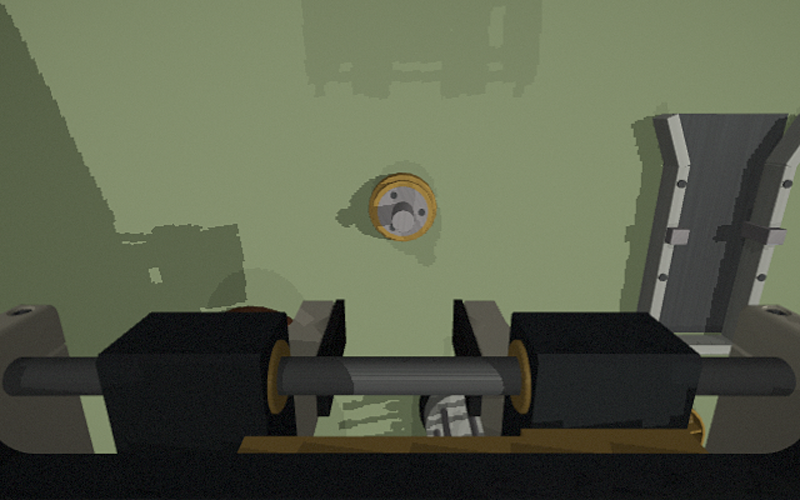

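Run:
```python
from h import *
m=np.load("wm.npy",allow_pickle=True).item()
r=lambda u,z:ray(m,(u[0]/1.25,u[1]/1.25),z)[:2].round(4)
print("arbor",r((402,221),.066),"cap",r((403,210),.03),"wheel",r((403,207),.0125))
a,b=r((688,236),.03),r((744,236),.03);print("jaws inner",a,b,(a+b)/2)
```

```text
arbor [ 0.524  -0.2572] cap [ 0.5233 -0.2561] wheel [ 0.5244 -0.256 ]
jaws inner [ 0.5664 -0.0131] [0.5703 0.0347] [0.56835 0.0108 ]
```

Emit:
arm_command --series '[0,0,0,0,0.02,0.5,0.5,0,0,0,0,0.02,1,0.5,0,0,0,0,0.02,1,0.5]'

```text
t: 2.58
eef_pos: [0.5222, -0.2568, 0.1454]
ee_rot: [3.141, -0.007, 3.058]
force: [0.9, 0.3, 0.4]
width: 0.0438
gripper_force: 0.0
```

Emit:
arm_command --series '[0,0,0,0,0,0.4,0.5,0,0,0,0,0,0.8,0.5,0,0,0,0,0,0.91,0.5,0,0,0,0,0,0.91,0.5,0,0,0,0,0,0.91,0.5]'

```text
t: 3.2
eef_pos: [0.5269, -0.2566, 0.0597]
ee_rot: [-3.141, 0.003, 3.06]
force: [-0.5, -0.1, 0.5]
width: 0.0436
gripper_force: 0.0
```

Emit:
arm_command --series '[0,0,0,0,0,0,0.1,0,0,0,0,0,0,0.1,0,0,0,0,0,0,0.1,0,0,0,0,0,0,0.1,0,0,0,0,0,0,0.1]'

```text
t: 3.82
eef_pos: [0.5257, -0.2561, 0.0578]
ee_rot: [-3.141, 0.0, 3.06]
force: [-0.9, 0.7, 3.8]
width: 0.0173
gripper_force: 25.0
```

Emit:
arm_command --series '[0,0,0,0,0,-0.2,0.1,0,0,0,0,0,-0.35,0.1,0,0,0,0,0,-0.35,0.1]'

```text
t: 4.2
eef_pos: [0.5262, -0.2562, 0.0934]
ee_rot: [-3.142, 0.002, 3.06]
force: [0.3, 0.7, -3.7]
width: 0.0173
gripper_force: 25.0
```

Emit:
arm_command --series '[0,0,0,0.07,0.3,0,0.1,0,0,0,0.14,0.63,0,0.1,0,0,0,0.21,0.94,0,0.1]'

```text
t: 4.58
eef_pos: [0.5115, -0.1597, 0.0917]
ee_rot: [3.141, -0.001, 3.059]
force: [0.6, 0.7, -3.5]
width: 0.0174
gripper_force: 25.0
```

Emit:
arm_command --series '[0,0,0,0.07,0.3,0,0.1,0,0,0,0.14,0.63,0,0.1,0,0,0,0.21,0.94,0,0.1]'

```text
t: 4.95
eef_pos: [0.4983, -0.0643, 0.0919]
ee_rot: [-3.142, -0.001, 3.06]
force: [0.2, 0.5, -3.8]
width: 0.0171
gripper_force: 25.0
```

Emit:
arm_command --series '[0,0,0,0.07,0.3,0,0.1,0,0,0,0.14,0.63,0,0.1,0,0,0,0.21,0.94,0,0.1,0,0,0,0.21,0.94,0,0.1]'

```text
t: 5.45
eef_pos: [0.4853, 0.0317, 0.0921]
ee_rot: [3.141, -0.0, 3.062]
force: [-0.1, -0.3, -3.3]
width: 0.0174
gripper_force: 25.0
```

Emit:
arm_command --series '[0,0,0,0,0,0.15,0.1,0,0,0,0,0,0.25,0.1,0,0,0,0,0,0.33,0.1,0,0,0,0,0,0.34,0.1,0,0,0,0,0,0.34,0.1]'

```text
t: 6.08
eef_pos: [0.4859, 0.03, 0.0586]
ee_rot: [-3.142, -0.0, 3.06]
force: [0.1, 0.8, -3.6]
width: 0.0171
gripper_force: 25.0
```

Run:
```python
from h import *
im=arm.grab_frame("top");s=arm.get_state();print(s['eef_pos'],s['force'])
cv2.imwrite("pics/t2.png",cv2.resize(im[160:280,255:365],(660,600)[:2] if 0 else (550,600),interpolation=cv2.INTER_CUBIC))
```

```text
[0.48589328 0.03005708 0.05873806] [-0.20460732 -0.57485852 -2.94055478]
```

View pics/t2.png

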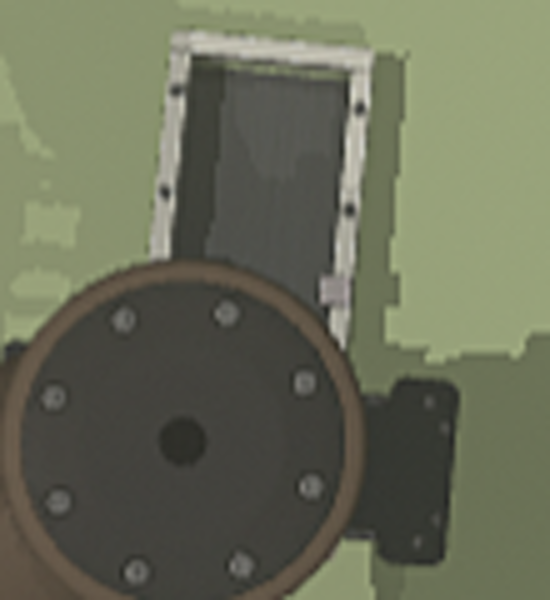

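Emit:
arm_command --series '[0,0,0,-0.15,-0.01,0.01,0.1,0,0,0,-0.3,-0.01,0.01,0.1,0,0,0,-0.45,-0.01,0.01,0.1,0,0,0,-0.5,-0.01,0.01,0.1,0,0,0,-0.5,-0.01,0.01,0.1]'

```text
t: 6.75
eef_pos: [0.5368, 0.025, 0.0579]
ee_rot: [3.141, 0.001, 3.06]
force: [0.6, -2.0, 1.0]
width: 0.018
gripper_force: 25.0
```

Run:
```python
from h import *
m=arm.camera_model("wrist");im=arm.grab_frame("wrist");s=arm.get_state();print(s['eef_pos'],s['force'])
np.save("wm2.npy",m,allow_pickle=True)
cv2.imwrite("pics/w2.png",cv2.resize(im,(800,500),interpolation=cv2.INTER_CUBIC))
```

```text
[0.53671842 0.02503939 0.05790251] [ 1.70595018 -0.77008985  0.31669069]
```

View pics/w2.png

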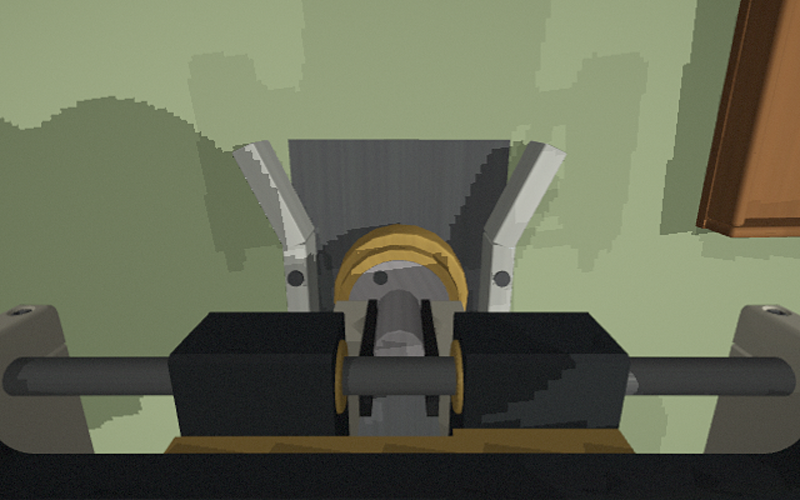

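Emit:
arm_command --series '[0,0,0,-0.08,0,0,0.1,0,0,0,-0.16,0,0,0.1,0,0,0,-0.24,0,0,0.1,0,0,0,-0.3,0,0,0.1,0,0,0,-0.34,0,0,0.1,0,0,0,-0.38,0,0,0.1,0,0,0,-0.38,0,0,0.1]'

```text
t: 7.68
eef_pos: [0.573, 0.0218, 0.0578]
ee_rot: [-3.141, -0.001, 3.06]
force: [-2.1, -0.8, 6.0]
width: 0.0173
gripper_force: 25.0
```

Emit:
arm_command --series '[0,0,0,-0.06,0,0,0.1,0,0,0,-0.14,0,0,0.1,0,0,0,-0.24,0,0,0.1,0,0,0,-0.35,0,0,0.1,0,0,0,-0.45,0,0,0.1,0,0,0,-0.56,0,0,0.1,0,0,0,-0.56,0,0,0.1]'

```text
t: 8.55
eef_pos: [0.63, 0.0173, 0.0578]
ee_rot: [3.142, 0.001, 3.06]
force: [2.0, -1.8, 2.6]
width: 0.0177
gripper_force: 25.0
```

Emit:
arm_command --series '[0,0,0,0,0,0,0.5,0,0,0,0,0,0,0.5,0,0,0,0,0,0,0.5,0,0,0,0,0,-0.3,0.5,0,0,0,0,0,-0.7,0.5,0,0,0,0,0,-1,0.5,0,0,0,0,0,-1,0.5]'

```text
t: 9.43
eef_pos: [0.6306, 0.0178, 0.1605]
ee_rot: [3.14, 0.005, 3.061]
force: [-0.4, -0.2, 0.0]
width: 0.0437
gripper_force: 0.0
```

Emit:
arm_command --series '[0,0,0,0.1,0.47,0,0.5,0,0,0,0.21,0.94,0,0.5,0,0,0,0.21,0.94,0,0.5]'

```text
t: 9.8
eef_pos: [0.6151, 0.1155, 0.1566]
ee_rot: [-3.142, -0.001, 3.063]
force: [0.1, -0.3, -0.5]
width: 0.0438
gripper_force: 0.0
```

Emit:
arm_command --series '[0,0,0,0.1,0.47,0,0.5,0,0,0,0.21,0.94,0,0.5,0,0,0,0.21,0.94,0,0.5]'

```text
t: 10.18
eef_pos: [0.602, 0.2104, 0.1566]
ee_rot: [-3.141, -0.001, 3.063]
force: [-0.2, -0.9, 0.3]
width: 0.0439
gripper_force: 0.0
```

Emit:
arm_command --series '[0,0,0,0.1,0.47,0,0.5,0,0,0,0.2,0.93,0,0.5,0,0,0,0.2,0.93,0,0.5,0,0,0,0.2,0.93,0,0.5]'

```text
t: 10.68
eef_pos: [0.59, 0.3016, 0.1568]
ee_rot: [-3.141, -0.001, 3.06]
force: [-0.0, -0.1, -0.4]
width: 0.0439
gripper_force: 0.0
```

Run:
```python
from h import *
m=arm.camera_model("wrist");im=arm.grab_frame("wrist");s=arm.get_state();print(s['eef_pos'])
np.save("wm3.npy",m,allow_pickle=True)
cv2.imwrite("pics/w3.png",cv2.resize(im,(800,500),interpolation=cv2.INTER_CUBIC))
cv2.imwrite("pics/t3.png",cv2.resize(arm.grab_frame("top")[160:310,160:360],(800,600),interpolation=cv2.INTER_CUBIC))
```

```text
[0.59019119 0.30121865 0.1569931 ]
```

View pics/w3.png

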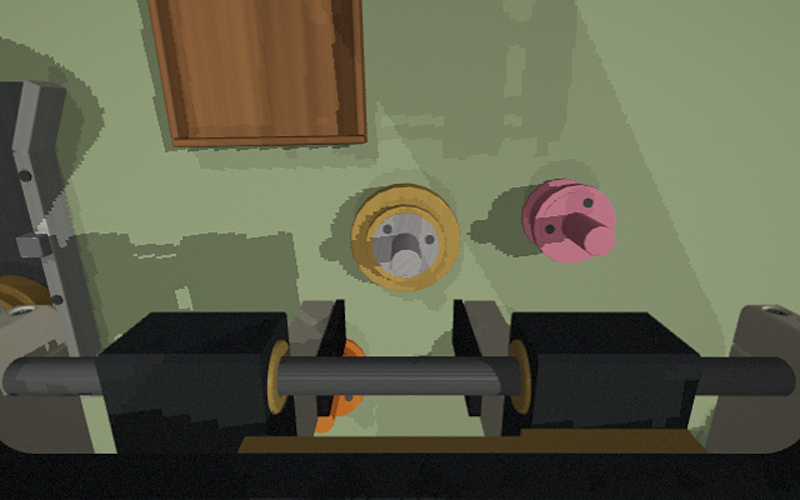

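View pics/t3.png

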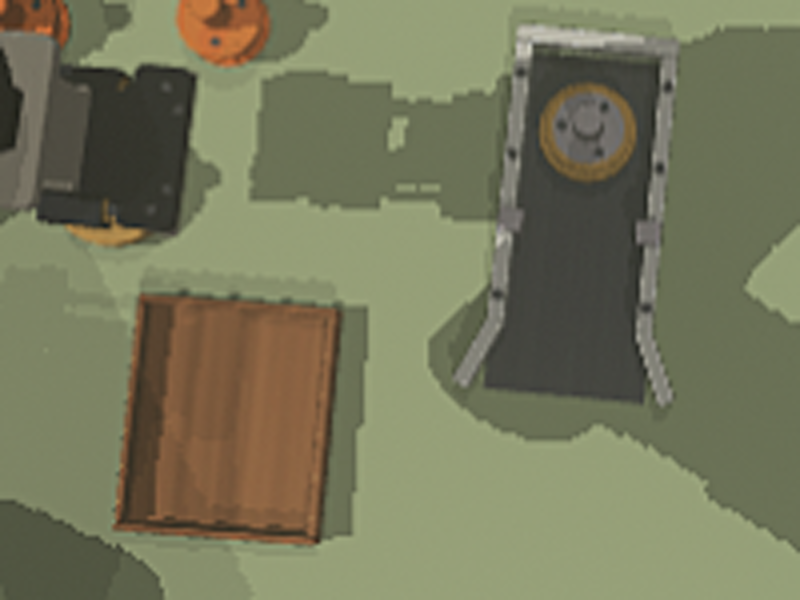

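The small barrel stands upright in the bay at t3 (588,130), past the jaws. The big barrel's arbor is at w3 (406,265). The tray's outer corners in t3 are (138,296), (341,308), (117,527) and (318,543).

Run:
```python
from h import *
m=np.load("wm3.npy",allow_pickle=True).item()
r=lambda u,z:ray(m,(u[0]/1.25,u[1]/1.25),z)[:2].round(4)
print("arbor",r((406,265),.066),"wheel",r((406,237),.0125))
m=arm.camera_model("top")
c=np.array([ray(m,((x+.5)/4-.5+160,(y+.5)/4-.5+160),.022)[:2] for x,y in((138,296),(341,308),(117,527),(318,543))])
print(c.round(3),c.mean(0).round(4))
p=ray(m,((588+.5)/4-.5+160,(131+.5)/4-.5+160),.0125)[:2]-[.5683,.0223];print("small gx,gy",p@[.9967,-.0815],p@[.0815,.9967])
```

```text
arbor [0.5924 0.3047] wheel [0.5913 0.3056]
[[0.524 0.285]
 [0.519 0.163]
 [0.388 0.291]
 [0.38  0.173]] [0.4528 0.2281]
small gx,gy 0.060473663126784614 0.0005485722835394999
```

Emit:
arm_command --series '[0,0,0,-0.02,0.03,0.3,0.5,0,0,0,-0.02,0.03,0.6,0.5,0,0,0,-0.02,0.03,0.9,0.5,0,0,0,-0.02,0.03,0.98,0.5,0,0,0,-0.02,0.03,0.98,0.5]'

```text
t: 11.4
eef_pos: [0.5928, 0.3046, 0.0597]
ee_rot: [-3.141, -0.0, 3.059]
force: [-0.3, 0.6, -0.0]
width: 0.0439
gripper_force: 0.0
```

Emit:
arm_command --series '[0,0,0,0,0,0,0.1,0,0,0,0,0,0,0.1,0,0,0,0,0,0,0.1,0,0,0,0,0,0,0.1,0,0,0,0,0,0,0.1]'

```text
t: 12.02
eef_pos: [0.5927, 0.3055, 0.0603]
ee_rot: [3.141, 0.001, 3.06]
force: [-1.4, -1.2, 4.9]
width: 0.0173
gripper_force: 25.0
```

Emit:
arm_command --series '[0,0,0,0,0,-0.2,0.1,0,0,0,0,0,-0.36,0.1,0,0,0,0,0,-0.36,0.1]'

```text
t: 12.4
eef_pos: [0.593, 0.3059, 0.0966]
ee_rot: [3.14, 0.001, 3.06]
force: [0.0, -0.2, -4.9]
width: 0.0173
gripper_force: 25.0
```

Emit:
arm_command --series '[0,0,0,0.22,-0.15,0,0.1,0,0,0,0.44,-0.3,0,0.1,0,0,0,0.66,-0.44,0,0.1]'

```text
t: 12.78
eef_pos: [0.5219, 0.266, 0.0945]
ee_rot: [-3.141, -0.001, 3.06]
force: [-0.2, 0.4, -4.1]
width: 0.0174
gripper_force: 25.0
```

Emit:
arm_command --series '[0,0,0,0.22,-0.15,0,0.1,0,0,0,0.44,-0.3,0,0.1,0,0,0,0.66,-0.44,0,0.1,0,0,0,0.66,-0.44,0,0.1]'

```text
t: 13.28
eef_pos: [0.4518, 0.2269, 0.095]
ee_rot: [-3.141, -0.002, 3.06]
force: [0.7, 0.1, -3.9]
width: 0.0177
gripper_force: 25.0
```

Emit:
arm_command --series '[0,0,0,0,0,0.12,0.1,0,0,0,0,0,0.22,0.1,0,0,0,0,0,0.28,0.1,0,0,0,0,0,0.3,0.1,0,0,0,0,0,0.3,0.1]'

```text
t: 13.9
eef_pos: [0.4539, 0.2285, 0.0654]
ee_rot: [-3.141, -0.0, 3.06]
force: [1.2, -0.8, -4.5]
width: 0.0175
gripper_force: 25.0
```

Emit:
arm_command --series '[0,0,0,0,0,0.005,0.1,0,0,0,0,0,0.01,0.1,0,0,0,0,0,0.01,0.1]'

```text
t: 14.28
eef_pos: [0.454, 0.2286, 0.0652]
ee_rot: [3.141, 0.001, 3.06]
force: [-1.7, -0.7, 4.8]
width: 0.0173
gripper_force: 25.0
```

Emit:
arm_command --series '[0,0,0,0,0,0,0.5,0,0,0,0,0,0,0.5,0,0,0,0,0,0,0.5,0,0,0,0,0,-0.3,0.5,0,0,0,0,0,-0.7,0.5,0,0,0,0,0,-1,0.5,0,0,0,0,0,-1,0.5]'

```text
t: 15.15
eef_pos: [0.455, 0.2295, 0.167]
ee_rot: [3.138, 0.003, 3.06]
force: [0.2, 0.0, -0.1]
width: 0.0438
gripper_force: 0.0
```

Emit:
arm_command --series '[0,0,0,0,0.4,-0.3,0.5,0,0,0,0,1,-0.5,0.5,0,0,0,0,1,-0.5,0.5]'

```text
t: 15.52
eef_pos: [0.4626, 0.3316, 0.2149]
ee_rot: [3.14, 0.001, 3.063]
force: [0.0, -0.8, -1.0]
width: 0.0438
gripper_force: 0.0
```

Emit:
arm_command --series '[0,0,0,0,0.5,0,0.5,0,0,0,0,1,0,0.5,0,0,0,0,1,0,0.5,0,0,0,0,1,0,0.5]'

```text
t: 16.02
eef_pos: [0.4696, 0.4269, 0.2131]
ee_rot: [-3.139, -0.001, 3.06]
force: [-0.3, -1.0, 0.7]
width: 0.044
gripper_force: 0.0
```

Run:
```python
from h import *
cv2.imwrite("pics/t4.png",cv2.resize(arm.grab_frame("top")[160:310,160:360],(800,600),interpolation=cv2.INTER_CUBIC))
```

```text
(no output)
```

View pics/t4.png

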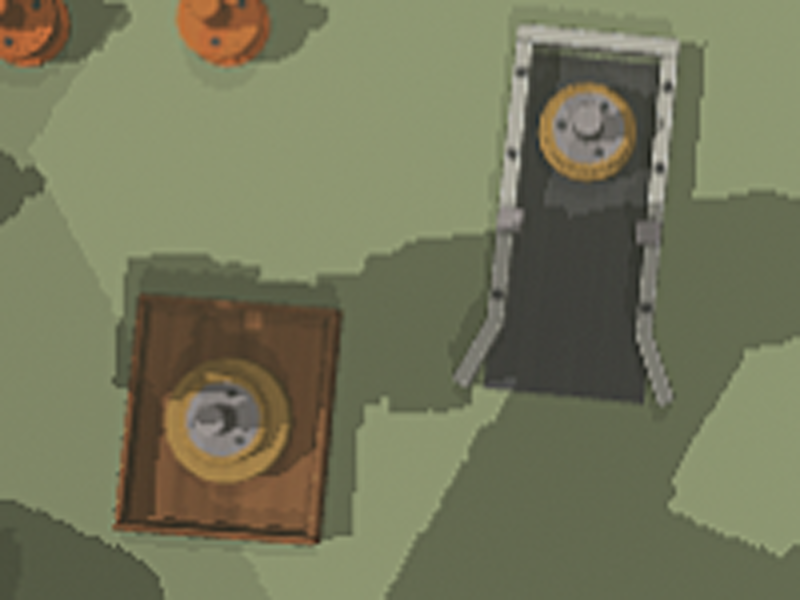

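The big barrel stands upright and centred in the tray at (228,420). The small one stands in the bay at (588,130).

```bash
python3 -c "
from station import arm
print(arm.job_done())"
```

```text
the job is handed in; nothing more can be done
None
```

The job is handed in (no verdict was returned): the 60 mm barrel slid freely through the jaws and stands in the closed bay, and the 74 mm barrel, identified by camera rather than tried in the gauge, stands upright in the reject tray.

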